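# Hold a polymer bar against fence, stop and board for sawing

### The job

I want to saw a piece off the beige bar. Swing the red flip stop on the saw guide fully down, lay the bar on the guide's green board flat against the metal fence with its end butted up to the lowered stop, and then hold it there with a slanting push, firmly down on the board and firmly against the fence at once, on the part of the bar between the stop and the saw slot, with your fingers clear of the slot. Do not shift the clamped stop along the fence, leave the saw, the marker and the beaker where they are, and finish while you are still pressing: do not let go.

Things in the scene. Friction and masses are not known exactly. Their poses are not given: they have to be found in the camera images.
- guide: the saw guide, fixed to the worktop: dark base 150 x 236 mm carrying a green board and, along its back, an aluminium fence 18 mm thick. Origin: centre of its underside; x points from the open front edge to the fence, y along the fence towards the stop's end, z up. Board top at z = 19 mm, x = -73 to 50 mm (fence face), y = -115 to 115 mm. Fence top at z = 55 mm, higher than the bar
- board: the green board of the guide, on which the bar must lie; same origin and axes as the guide, top face at z = 19 mm
- fence: the aluminium fence of the guide; same origin and axes as the guide, front face at x = 50 mm
- fence_face (a point): point on the fence's front face, at the level of the board's top, at y = 0 of the guide; axes as the guide's. A bar that lies flush has its origin at x = -15 mm, z = 0 from here
- saw_slot (a point): the saw slot, 3 mm wide, which cuts through the fence from top to bottom and runs across the board in the x direction; the point is at its mouth on the fence's front face, at the fence's top; axes as the guide's. The stop is on its +y side, 70 to 90 mm away
- flip_stop (a joint): swing of the red flip stop, rad: 0 standing up, 1.571 fully down. Pin parallel to the guide's y, at guide x = 60, z = 70 mm; it swings to guide -x and down. Moves at 1 to 2 N, stays where left. Put a fingertip behind it (fence side), 35 mm from the pin, and push forward and over round the pin; pushing straight down jams. Its rear edge lies 4 mm from the pin's centre line, its end 54 mm
- flip_pad (a point): point on the outer edge of the flip stop, in the middle of its 8 mm thickness, moving with it: 28 mm in front of the pin and 54 mm above it when the stop stands up. When the stop is down this edge faces the front
- stop_face (a point): point on the flat face of the flip stop that the bar's end must touch; the face looks to -y of the guide (the point's y is parallel to the guide's y at every joint value). With the stop down this is a plate from 6 to 44 mm in front of the fence and from 4 mm above the board to above the bar's top. A butted bar has its origin at y = -65 mm from here
- stop_clamp (a point): top of the dark clamp that carries the flip stop on the fence, 8 mm above the fence's top and 23 mm in y from the stop face; it differs from start to start and must not be shifted along the fence
- bar: the beige polymer bar, 30 mm wide (own x), 130 mm long (own y), 24 mm high, about 0.12 kg, the same at both ends, lying on the worktop to the right of the guide; origin at the centre of its underside
- saw: small back saw with wooden handle and brass spine lying on the worktop left of the guide, about 240 mm long along its x, 42 mm wide with its blade; a bystander
- marker: blue-capped marker pen, 142 x 11 x 13 mm, lying on the worktop right of the guide's back; a bystander
- beaker: small clear beaker, 52 mm across, 66 mm high, standing left behind the guide; a bystander
There are look-alikes about, which are no part of the job. Leave any purple look-alike of the bar alone.

How it is judged:
By the outcome, as a careful person would: the job done as asked, in the order asked, and still so for the second after the job is handed in, while the arm keeps its last pose, push and grip.
It also fails if it takes over 64 s, if anything falls off the work surface, if the arm or the gripper's body presses on something with over 40 N, if the wrist force passes 120 N, or if a joint passes its speed limit or range.

### The arm

A 6-joint arm with a two-finger parallel gripper is mounted at the origin on a cart in front of the work surface, level with it; the furniture and walls round the work are solid. World frame = base frame: x ahead of the robot, y to its left, z up, the work surface at z = 0. Lengths are in m, angles in rad, forces in N, time in s.
With the tool pointing down it reaches from about 0.25 to 0.775 m from the base axis. Payload 4 kg.
Tool frame: the origin (TCP) lies at the very end of the fingers, on their centre line; the grasp point (between the pads) lies 19 mm behind it (robot.hold_point_z is the distance from the TCP to the grasp point, in m); z points along the fingers, y is the line along which they close (so a half turn about z gives the same grasp; the last joint's range is limited). The gripper opens to 94 mm and grips with 3 to 60 N. Pads are 16 mm wide; open, the fingers measure 119 mm over their backs; the gripper's body (75 mm by 177 mm) begins 78 mm behind the grasp point.
Start: joints at [-1.307, 0.087, 1.371, -0, 1.684, -0.103], TCP at [0.197, -0.513, 0.206] pointing down, gripper open.
Joint ranges: [-3.1, 3.1], [-0.76, 2.03], [0.27, 2.55], [-1.08, 4.22], [0.17, 2.65], [-2.57, 2.57]. Speed limits (rad/s): [2.79, 2.79, 3.14, 3.14, 3.14, 3.14].

### API

Orientations are given as [roll, pitch, yaw] about the fixed x, y, z axes, in that order (R = Rz(yaw) Ry(pitch) Rx(roll)).
In Python, from bench import robot gives the robot as it stands.
- The arm moves only by the tool carry_out, never from a script. Its argument "steps" is a list of rows, each a list of 3 entries, a list of its own where there are three numbers: the shift along the tool's x, y, z in m, then the turn about the tool's z in units of 10 degrees (1.0 is 10 degrees), then the closure, from -1 (fully open) to 1 (shut). In form: [[[tx, ty, tz], roll, jaw], ...]. A call has 1 to 10 rows; each row is the pose to reach, as a shift and turn from the pose commanded when the call began, along the tool's axes at that moment; what a row does not reach only later rows make up. A row lasts 1/8 s, in which the tool goes at most 62.5 mm and 10.7 degrees, less where a joint would pass 70% of its speed; a pose out of reach is approached as far as the arm can. A call with a gripper value outside its range is refused whole. The fingers move at their own pace and stop on an object; the grip force is fixed at half the most. Time passes only in rows, so rows that repeat a pose let the fingers close. It gives the time, the measured TCP pose, the force, the opening and the grip force at its end, in the units of the state.
- robot.get_obs(): the state, without advancing time (a new reading comes with each control period).
- robot.snapshot(name): name is "side" or "top"; returns a dict with "image" (384x512x3 uint8, red, green, blue), "z_map" (384x512 float32, m along the optical axis (not along the pixel's ray), 0 where there is no reading), "mtx" (3x3 intrinsics, pixels), "D" ([k1, k2, p1, p2, k3] as OpenCV has them; the pictures are not rectified), "R" (3x3) and "t" (3): a world point X has camera coordinates R X + t. Camera axes: x right, y down, z forward; pixel columns grow to the right and rows downward; lengths in m; the calibration is good to about 2 mm. A picture is of the moment at which its call begins.
- robot.close_job(): hands the job in; it is judged then, once.
The state is a dict: "time": time; "joint_positions": joint angles; "qvel": joint speeds; "joint_torque": joint torques, N m; "tool_pos": TCP position; "ee_rot": TCP orientation; "wrist_force": force on the tool from outside, world axes, zero at the start; "wrist_torque": the same for the moment, N m; "width": finger opening in m; "finger_force": force on a finger pad.
Only numpy, scipy, OpenCV 4.12 (cv2) and the standard library are available. Lean on these libraries where they do the work, as an engineer would, in place of code of your own. Each camera call takes 0.05 s, during which the arm holds its last target. There are 200 camera calls.

## Working session

There is one attempt and no reset: what is moved stays moved. The work goes in short steps, Python scripts to look and compute and a tool call to move; the robot and the scene stay as the last step left them, time stands still between calls to the robot, and variables do not carry over. Pictures are saved under pics/ and viewed, at most 10 in all, crops included, and the job is handed in when it is done.

Besides the shell and the picture viewer there is one more tool, called after "Call:" as name(argument=value, ...), one argument or row to a line, values as JSON. carry_out: Moves the arm, as the interface text tells. Its arguments: {"type":"object","properties":{"steps":{"type":"array","items":{"type":"array"}}},"required":["steps"]}

```bash
mkdir -p pics
cat > h.py <<'E'
import numpy as np, cv2
from bench import robot
from scipy.spatial.transform import Rotation as Ro
def pts(s):
    h,w=s["z_map"].shape
    u,v=np.meshgrid(np.arange(w),np.arange(h))
    n=cv2.undistortPoints(np.stack([u,v],-1).reshape(-1,1,2).astype(float),s["mtx"],s["D"]).reshape(h,w,2)
    z=s["z_map"][...,None]
    c=np.concatenate([n*z,z],-1)
    return (c-s["t"])@s["R"]      # world points per pixel
def ray(s,px,z):
    n=cv2.undistortPoints(np.array(px,float).reshape(-1,1,2),s["mtx"],s["D"]).reshape(-1,2)
    d=np.c_[n,np.ones(len(n))]@s["R"]; o=-s["R"].T@s["t"]
    return o+d*((z-o[2])/d[:,2])[:,None]
def proj(s,X):
    return cv2.projectPoints(np.array(X,float).reshape(-1,1,3),cv2.Rodrigues(s["R"])[0],s["t"],s["mtx"],s["D"])[0].reshape(-1,2)
def save(s,name,box=None,k=1):
    im=s["image"][...,::-1]
    if box: im=im[box[1]:box[3],box[0]:box[2]]
    cv2.imwrite("pics/"+name,cv2.resize(im,None,fx=k,fy=k,interpolation=cv2.INTER_CUBIC))
E
python3 - <<'E'
from h import *
import pickle
for n in("top","side"):
    s=robot.snapshot(n);pickle.dump(s,open(n+".pkl","wb"));save(s,n+"0.png",k=1.5)
    print(n,(-s["R"].T@s["t"]).round(3),s["R"][2].round(2))
o=robot.get_obs();print({k:np.round(v,3) for k,v in o.items()})
E
```

```text
top [ 0.205 -0.153  1.559] [ 0.21 -0.   -0.98]
side [ 0.964 -1.152  0.968] [-0.31  0.71 -0.63]
{'time': np.float64(0.1), 'joint_positions': array([-1.307,  0.088,  1.372,  0.   ,  1.684, -0.103]), 'qvel': array([-0.   , -0.001, -0.002,  0.001, -0.001, -0.   ]), 'joint_torque': array([ 3.0000e-03, -3.4125e+01, -3.0330e+01,  7.2000e-02,  3.0000e-02,
       -0.0000e+00]), 'tool_pos': array([ 0.197, -0.513,  0.204]), 'ee_rot': array([-3.14 , -0.   ,  0.367]), 'wrist_force': array([ 0.716,  0.181, -0.079]), 'wrist_torque': array([ 0.024,  0.013, -0.041]), 'finger_force': np.float64(0.0), 'width': np.float64(0.094)}
```

View pics/top0.png

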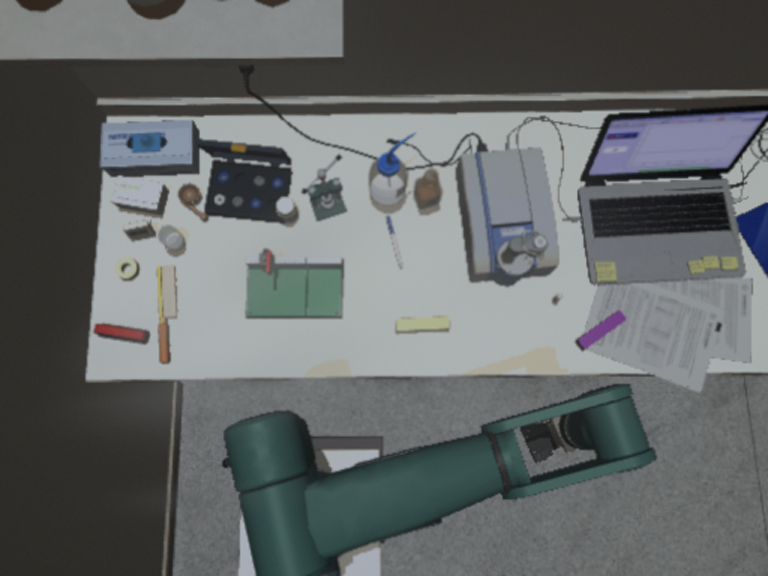

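View pics/side0.png

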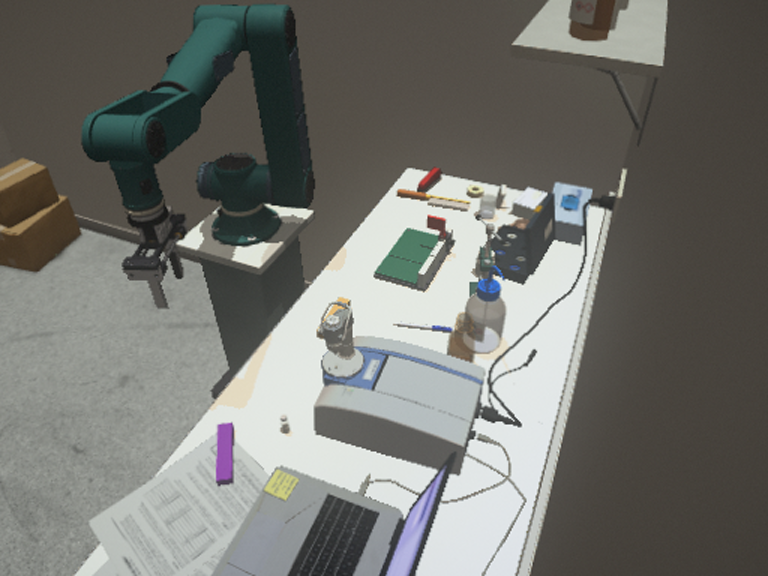

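Top view: guide around (295,290), with the red stop upright at (268,262) and the saw slot at x≈306. The beige bar is at (422,324), the marker at (394,243), the saw at (165,315) and the beaker at (172,238). 

Bar candidates: the beige bar (422,324), the purple look-alike (602,330), yellow notes (606,270) and a pale block beside the saw (168,290). By the description I choose (422,324). Next I'll measure it and check a close crop.

Run:
```python
from h import *
import pickle
s=pickle.load(open("top.pkl","rb"));P=pts(s)
hsv=cv2.cvtColor(s["image"],cv2.COLOR_RGB2HSV)
def m(lo,hi,box):
    k=cv2.inRange(hsv,lo,hi);z=np.zeros_like(k);z[box[1]:box[3],box[0]:box[2]]=1;return k*z
def rect(k,z,name):
    c=max(cv2.findContours(k,cv2.RETR_EXTERNAL,cv2.CHAIN_APPROX_NONE)[0],key=cv2.contourArea)
    w=ray(s,c.reshape(-1,2),z)[:,:2]
    r=cv2.minAreaRect((w*1000).astype(np.float32));print(name,r,"depthz",np.nanmedian(P[k>0][:,2]).round(4));print(cv2.boxPoints(r).round(1).tolist())
print(hsv[216,281],hsv[195,185],hsv[175,179])
rect(m((18,45,120),(40,255,255),(255,200,310,230)),.024,"bar")
rect(m((45,60,40),(90,255,255),(155,165,235,220)),.019,"board")
k=m((0,120,60),(8,255,255),(165,160,190,190))|m((172,120,60),(180,255,255),(165,160,190,190))
q=P[k>0];print("red",len(q),q.min(0),q.max(0),np.median(q,0))
s2=pickle.load(open("side.pkl","rb"));P2=pts(s2);h2=cv2.cvtColor(s2["image"],cv2.COLOR_RGB2HSV)
k2=(cv2.inRange(h2,(0,120,60),(8,255,255))|cv2.inRange(h2,(172,120,60),(180,255,255)));k2[:140]=0;k2[165:]=0;k2[:,:278]=0;k2[:,305:]=0
q=P2[k2>0];print("red side",len(q),np.percentile(q,[3,50,97],axis=0).round(3))
save(s,"crop1.png",(150,150,320,235),4.7)
```

```text
[ 35  50 178] [ 76  59 125] [  1  91 132]
bar ((441.21331787109375, -271.7970275878906), (119.72013854980469, 25.56674575805664), 89.32576751708984) depthz 0.0262
[[427.70001220703125, -331.5], [453.29998779296875, -331.79998779296875], [454.70001220703125, -212.10000610351562], [429.1000061035156, -211.8000030517578]]
board ((523.887451171875, 32.749969482421875), (206.9250946044922, 108.6131362915039), 89.30261993408203) depthz 0.0208
[[468.29998779296875, -70.0], [576.9000244140625, -71.4000015258789], [579.4000244140625, 135.5], [470.79998779296875, 136.89999389648438]]Traceback (most recent call last):
  File "<stdin>", line 15, in <module>
    return umr_minimum(a, axis, None, out, keepdims, initial, where)
ValueError: zero-size array to reduction operation minimum which has no identity
```

Run:
```python
from h import *
import pickle
s=pickle.load(open("top.pkl","rb"));P=pts(s)
hsv=cv2.cvtColor(s["image"],cv2.COLOR_RGB2HSV)
def m(h,lo,hi,box):
    k=cv2.inRange(h,lo,hi);z=np.zeros_like(k);z[box[1]:box[3],box[0]:box[2]]=1;return k*z
def rect(k,z,name):
    k=cv2.morphologyEx(k,cv2.MORPH_CLOSE,np.ones((5,5)))
    c=max(cv2.findContours(k,cv2.RETR_EXTERNAL,cv2.CHAIN_APPROX_NONE)[0],key=cv2.contourArea)
    w=ray(s,c.reshape(-1,2),z)[:,:2]
    r=cv2.minAreaRect((w*1000).astype(np.float32));print(name,np.round(r[0],1),np.round(r[1],1),r[2],"depthz",np.nanmedian(P[k>0][:,2]).round(4))
rect(m(hsv,(18,25,90),(45,255,255),(255,200,310,230)),.024,"bar")
rect(m(hsv,(45,35,40),(95,255,255),(155,165,235,220)),.019,"board")
def red(h,box): return m(h,(0,70,40),(10,255,255),box)|m(h,(170,70,40),(180,255,255),box)
k=red(hsv,(165,160,190,190));q=P[k>0];print("red",len(q),np.percentile(q,[3,50,97],axis=0).round(3))
v,u=np.nonzero(k);print(u.min(),u.max(),v.min(),v.max())
s2=pickle.load(open("side.pkl","rb"));P2=pts(s2);h2=cv2.cvtColor(s2["image"],cv2.COLOR_RGB2HSV)
k=red(h2,(278,140,305,165));q=P2[k>0];print("red side",len(q),np.percentile(q,[3,50,97],axis=0).round(3))
# fence top band
r=(P[...,2]>.045)&(P[...,2]<.062)&(P[...,0]>.5)&(P[...,0]<.65)&(P[...,1]>-.12)&(P[...,1]<.17)
q=P[r];print("fence top",len(q),np.percentile(q,[3,50,97],axis=0).round(3), np.polyfit(q[:,1],q[:,0],1))
r=(P[...,2]>.062)&(P[...,0]>.5)&(P[...,0]<.65)&(P[...,1]>-.12)&(P[...,1]<.17)
q=P[r];print("above",np.c_[q,np.argwhere(r)].round(3)[:40].tolist())
cr=lambda s,b,w,h:cv2.resize(s["image"][b[1]:b[3],b[0]:b[2],::-1],(w,h),interpolation=cv2.INTER_CUBIC)
cv2.imwrite("pics/crop1.png",np.vstack([cr(s,(155,160,305,235),600,300),cr(s2,(235,135,335,195),500,300).copy() if 0 else cr(s2,(235,135,335,185),600,300)]))
```

```text
bar [ 441.2 -271.7] [126.9  32.9] 89.32551574707031 depthz 0.0258
board [524.   39.9] [229.2 116.1] 89.2928695678711 depthz 0.0209
red 32 [[0.554 0.085 0.109]
 [0.577 0.087 0.126]
 [0.598 0.092 0.13 ]]
177 180 167 180
red side 112 [[0.555 0.081 0.071]
 [0.581 0.086 0.104]
 [0.603 0.095 0.123]]
fence top 316 [[ 0.584 -0.072  0.047]
 [ 0.593  0.029  0.056]
 [ 0.604  0.15   0.061]] [0.01484895 0.59328873]
above [[0.6, 0.09, 0.125, 167.0, 178.0], [0.598, 0.085, 0.13, 167.0, 179.0], [0.596, 0.089, 0.127, 168.0, 178.0], [0.594, 0.085, 0.132, 168.0, 179.0], [0.61, 0.118, 0.063, 169.0, 173.0], [0.609, 0.11, 0.066, 169.0, 175.0], [0.609, 0.107, 0.063, 169.0, 176.0], [0.592, 0.093, 0.125, 169.0, 177.0], [0.592, 0.089, 0.129, 169.0, 178.0], [0.592, 0.086, 0.125, 169.0, 179.0], [0.597, 0.085, 0.109, 169.0, 180.0], [0.605, 0.114, 0.064, 170.0, 174.0], [0.605, 0.11, 0.065, 170.0, 175.0], [0.602, 0.105, 0.075, 170.0, 176.0], [0.587, 0.092, 0.132, 170.0, 177.0], [0.588, 0.089, 0.13, 170.0, 178.0], [0.588, 0.085, 0.129, 170.0, 179.0], [0.593, 0.085, 0.109, 170.0, 180.0], [0.6, 0.086, 0.085, 170.0, 181.0], [0.602, 0.118, 0.064, 171.0, 173.0], [0.601, 0.114, 0.065, 171.0, 174.0], [0.599, 0.109, 0.074, 171.0, 175.0], [0.598, 0.104, 0.079, 171.0, 176.0], [0.584, 0.092, 0.129, 171.0, 177.0], [0.586, 0.09, 0.123, 171.0, 178.0], [0.586, 0.086, 0.123, 171.0, 179.0], [0.59, 0.085, 0.107, 171.0, 180.0], [0.595, 0.085, 0.088, 171.0, 181.0], [0.6, 0.084, 0.071, 171.0, 182.0], [0.601, 0.046, 0.063, 171.0, 193.0], [0.601, 0.039, 0.063, 171.0, 195.0], [0.601, 0.013, 0.063, 171.0, 202.0], [0.597, 0.117, 0.069, 172.0, 173.0], [0.597, 0.114, 0.066, 172.0, 174.0], [0.596, 0.109, 0.072, 172.0, 175.0], [0.595, 0.105, 0.076, 172.0, 176.0], [0.58, 0.092, 0.13, 172.0, 177.0], [0.58, 0.089, 0.13, 172.0, 178.0], [0.582, 0.086, 0.123, 172.0, 179.0], [0.586, 0.085, 0.108, 172.0, 180.0]]
```

View pics/crop1.png

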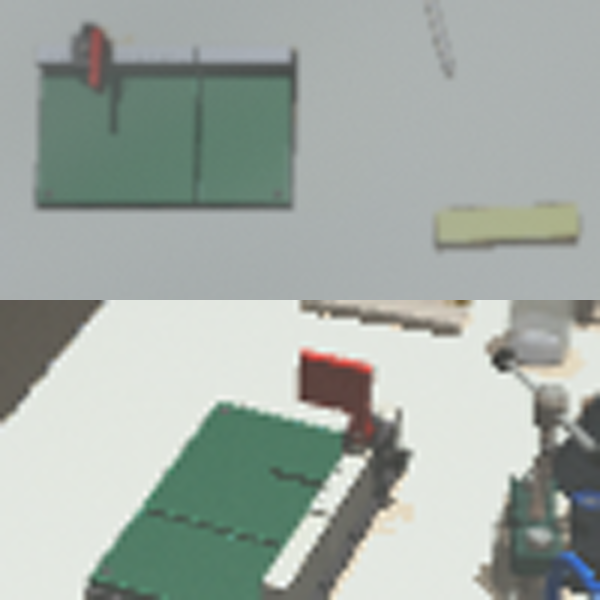

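Run:
```python
from h import *
import pickle
g=np.zeros((8,12))
for n in("top","side"):
    P=pts(pickle.load(open(n+".pkl","rb"))).reshape(-1,3)
    for i in range(8):
        for j in range(12):
            r=(abs(P[:,0]-(.58+.03*i))<.015)&(abs(P[:,1]-(-.1+.03*j))<.015)&(P[:,2]<.4)
            if r.sum()>3: g[i,j]=max(g[i,j],np.percentile(P[r,2],97))
print("cols y",(-.1+.03*np.arange(12)).round(2))
for i in range(8): print(round(.58+.03*i,2),(g[i]*1000).astype(int))
s=pickle.load(open("top.pkl","rb"));print("slot",ray(s,[[155+197/4,160+130/4],[155+199/4,160+85/4]],.019))
```

```text
cols y [-0.1  -0.07 -0.04 -0.01  0.02  0.05  0.08  0.11  0.14  0.17  0.2   0.23]
0.58 [  7  59  61  60  60  60 129  93  58  29   7   6]
0.61 [  8  62  61  61  62  62 126  76  59  35   6   7]
0.64 [ 9  8  6  8  9  8  9 37  7  8  6  8]
0.67 [10  7  8  6  7  7 10  8  9  9  9  9]
0.7 [  7   8  17 221   7  74  70  37  36   8   8   9]
0.73 [ 13 137 224 221  18  78  77  34  36  36  35  35]
0.76 [  9 214 228 143  10  75  67  33  32  32  34  32]
0.79 [  7 222   0   1   9  35  32  34  35  35  32  34]
slot [[0.53070005 0.00917334 0.019     ]
 [0.57314451 0.00776441 0.019     ]]
```

Call:
carry_out(
  steps=[
    [[0, 0, 0], -1, 1],
    [[0, 0, 0], -2, 1],
    [[0, 0, 0], -3, 1],
    [[0, 0, 0], -4, 1],
    [[0, 0, 0], -5, 1],
    [[0, 0, 0], -6, 1],
    [[0, 0, 0], -6.82, 1],
    [[0, 0, 0], -6.82, 1],
  ],
)

```text
time: 1.1
tool_pos: [0.1972, -0.5132, 0.2049]
ee_rot: [-3.141, -0.001, 1.555]
wrist_force: [-0.9, -0.1, -0.0]
width: 0.0174
finger_force: 0.0
```

Call:
carry_out(
  steps=[
    [[0.045, 0.03, 0], 0, 1],
    [[0.09, 0.065, 0], 0, 1],
    [[0.14, 0.1, 0], 0, 1],
    [[0.19, 0.135, 0], 0, 1],
    [[0.24, 0.17, 0], 0, 1],
    [[0.29, 0.205, 0], 0, 1],
    [[0.34, 0.24, 0], 0, 1],
    [[0.39, 0.275, 0], 0, 1],
    [[0.44, 0.31, 0], 0, 1],
    [[0.49, 0.35, 0], 0, 1],
  ],
)

```text
time: 2.35
tool_pos: [0.5537, -0.0276, 0.2055]
ee_rot: [3.141, 0.0, 1.555]
wrist_force: [-0.2, -0.1, 0.4]
width: 0.0003
finger_force: 0.0
```

Call:
carry_out(
  steps=[
    [[0.04, 0.03, 0], 0, 1],
    [[0.08, 0.06, 0], 0, 1],
    [[0.1185, 0.088, 0], 0, 1],
    [[0.1185, 0.09, 0], 0, 1],
    [[0.1185, 0.09, 0.05], 0, 1],
    [[0.1185, 0.09, 0.105], 0, 1],
    [[0.1185, 0.09, 0.105], 0, 1],
  ],
)

```text
time: 3.22
tool_pos: [0.6397, 0.0865, 0.094]
ee_rot: [-3.128, 0.001, 1.555]
wrist_force: [0.9, -0.7, -0.5]
width: 0.0007
finger_force: 0.0
```

Run:
```python
from h import *
s2=robot.snapshot("side");s=robot.snapshot("top")
cr=lambda s,b,w,h:cv2.resize(s["image"][b[1]:b[3],b[0]:b[2],::-1],(w,h),interpolation=cv2.INTER_CUBIC)
cv2.imwrite("pics/c2.png",np.hstack([cr(s2,(255,105,335,185),500,500),cr(s,(155,150,205,200),300,500)[:500]]))
o=robot.get_obs();print(o["tool_pos"],o["width"],o["wrist_force"])
```

```text
[0.64474429 0.08700003 0.10170037] 0.00041652814244211224 [ 1.22816788 -0.88250143  0.43571401]
```

View pics/c2.png

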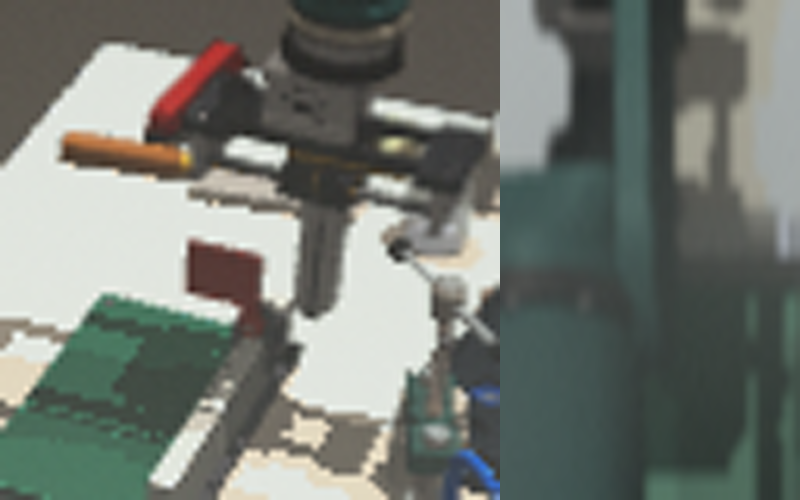

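The fingertip sits behind the upright red stop (stop at (225,275) in the crop, tip at (318,305)). Next is swinging the stop over.

Call:
carry_out(
  steps=[
    [[0, -0.025, 0], 0, 1],
    [[0, -0.032, 0], 0, 1],
    [[0, -0.037, 0], 0, 1],
    [[0, -0.041, -0.001], 0, 1],
    [[0, -0.046, -0.001], 0, 1],
    [[0, -0.05, -0.001], 0, 1],
    [[0, -0.054, 0.001], 0, 1],
    [[0, -0.058, 0.003], 0, 1],
    [[0, -0.058, 0.003], 0, 1],
  ],
)

```text
time: 4.45
tool_pos: [0.5859, 0.0886, 0.097]
ee_rot: [-3.14, 0.0, 1.557]
wrist_force: [0.5, -0.2, -0.1]
width: 0.0007
finger_force: 0.0
```

Call:
carry_out(
  steps=[
    [[0, -0.004, 0.003], 0, 1],
    [[0, -0.0075, 0.006], 0, 1],
    [[0, -0.01, 0.01], 0, 1],
    [[0, -0.012, 0.014], 0, 1],
    [[0, -0.0135, 0.019], 0, 1],
    [[0, -0.0145, 0.023], 0, 1],
    [[0, -0.0145, 0.025], 0, 1],
    [[0, -0.0145, 0.026], 0, 1],
    [[0, -0.0145, 0.026], 0, 1],
  ],
)

```text
time: 5.58
tool_pos: [0.572, 0.0888, 0.074]
ee_rot: [3.141, 0.0, 1.557]
wrist_force: [-4.2, -0.3, 10.3]
width: 0.0006
finger_force: 5.3
```

Run:
```python
from h import *
o=robot.get_obs();print(o["tool_pos"],o["wrist_force"])
s2=robot.snapshot("side");save(s2,"c3.png",(235,125,335,200),6)
```

```text
[0.57198794 0.08882187 0.073951  ] [-4.16619195 -0.27228251 10.33960133]
```

View pics/c3.png

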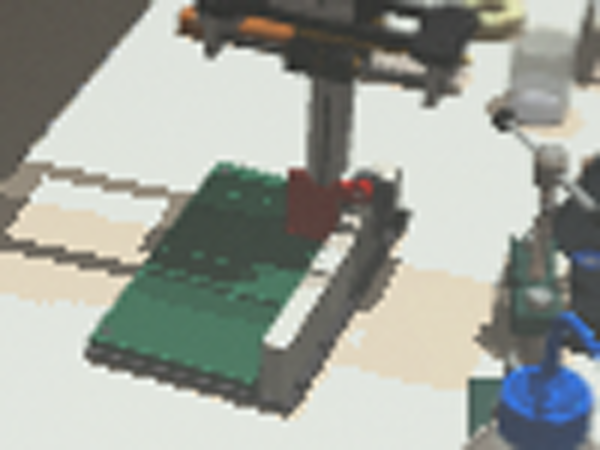

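The stop is down: red plate at (315,205) hanging in front of the fence, z matches and the fingertip meets a solid end stop. Now the bar.

Call:
carry_out(
  steps=[
    [[0, 0, -0.05], 0, 1],
    [[0, 0, -0.085], 0, 1],
    [[-0.05, -0.017, -0.085], 0, 0.5],
    [[-0.1, -0.035, -0.085], 0, 0],
    [[-0.155, -0.054, -0.085], 0, -0.5],
    [[-0.21, -0.073, -0.085], 0, -0.5],
    [[-0.265, -0.092, -0.085], 0, -0.5],
    [[-0.32, -0.111, -0.085], 0, -0.5],
    [[-0.363, -0.126, -0.085], 0, -0.5],
    [[-0.363, -0.126, -0.06], 0, -0.5],
  ],
)

```text
time: 6.88
tool_pos: [0.4411, -0.2765, 0.133]
ee_rot: [3.138, 0.004, 1.552]
wrist_force: [-0.1, 0.6, -0.1]
width: 0.0703
finger_force: 0.0
```

Call:
carry_out(
  steps=[
    [[0, 0, 0.02], 0, -0.5],
    [[0, 0, 0.04], 0, -0.5],
    [[0, 0, 0.04], 0, -0.5],
  ],
)

```text
time: 7.25
tool_pos: [0.4398, -0.2716, 0.0893]
ee_rot: [-3.138, -0.003, 1.557]
wrist_force: [0.1, -0.6, 1.0]
width: 0.0703
finger_force: 0.0
```

Run:
```python
from h import *
o=robot.get_obs();print(o["tool_pos"],o["wrist_force"],o["width"],o["ee_rot"])
s2=robot.snapshot("side");s=robot.snapshot("top")
print(proj(s2,[.441,-.272,.024]),proj(s,[.441,-.272,.024]))
cr=lambda s,b,w,h:cv2.resize(s["image"][b[1]:b[3],b[0]:b[2],::-1],(w,h),interpolation=cv2.INTER_CUBIC)
cv2.imwrite("pics/c4.png",np.hstack([cr(s2,(140,140,260,240),480,400),cr(s,(160,150,310,250),600,400)[:,280:]]))
```

```text
[ 0.43980591 -0.27161076  0.08926786] [ 0.10153923 -0.60733945  0.95577386] 0.07027762825795592 [-3.13790320e+00 -2.64397736e-03  1.55687869e+00]
[[221.22211791 209.19702904]] [[281.58660551 215.55193904]]
```

View pics/c4.png

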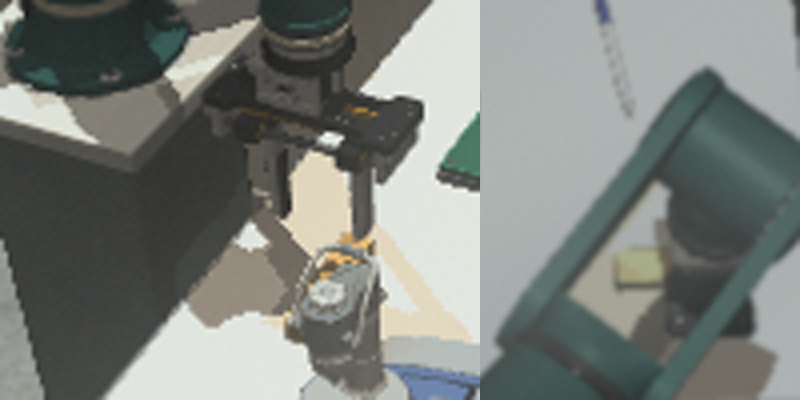

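The bar's left end shows at (640,268), with the gripper centred over it in the top view. The side view is blocked by the instrument. Descend and grip.

Call:
carry_out(
  steps=[
    [[0, 0, 0.04], 0, -0.5],
    [[0, 0, 0.07], 0, -0.5],
    [[0, 0, 0.083], 0, -0.5],
    [[0, 0, 0.083], 0, -0.5],
    [[0, 0, 0.083], 0, 0.5],
    [[0, 0, 0.083], 0, 1],
    [[0, 0, 0.083], 0, 1],
    [[0, 0, 0.083], 0, 1],
    [[0, 0, 0.083], 0, 1],
  ],
)

```text
time: 8.48
tool_pos: [0.4413, -0.2726, 0.0088]
ee_rot: [3.141, 0.0, 1.557]
wrist_force: [-0.2, 1.0, 1.2]
width: 0.0298
finger_force: 29.6
```

Call:
carry_out(
  steps=[
    [[0, 0, -0.02], 0, 1],
    [[0, 0, -0.05], 0, 1],
    [[0, 0, -0.07], 0, 1],
    [[0, 0, -0.07], 0, 1],
  ],
)

```text
time: 8.98
tool_pos: [0.442, -0.2732, 0.0799]
ee_rot: [3.139, 0.002, 1.557]
wrist_force: [0.5, -0.4, -1.4]
width: 0.0297
finger_force: 29.6
```

Call:
carry_out(
  steps=[
    [[0.04, 0.012, 0], 0, 1],
    [[0.085, 0.026, 0], 0, 1],
    [[0.135, 0.041, 0], 0, 1],
    [[0.185, 0.056, 0], 0, 1],
    [[0.23, 0.07, 0], 0, 1],
    [[0.26, 0.079, 0], 0, 1],
    [[0.275, 0.084, 0], 0, 1],
    [[0.275, 0.084, 0.02], 0, 1],
    [[0.275, 0.084, 0.035], 0, 1],
    [[0.275, 0.084, 0.04], 0, 1],
  ],
)

```text
time: 10.22
tool_pos: [0.5274, 0.0008, 0.0364]
ee_rot: [-3.138, 0.0, 1.556]
wrist_force: [-0.1, 0.2, -1.7]
width: 0.0299
finger_force: 29.6
```

Call:
carry_out(
  steps=[
    [[0, 0, 0.005], 0, 1],
    [[0, 0, 0.01], 0, 1],
    [[0, 0, 0.01], 0, 1],
    [[0, 0, 0.01], 0, 1],
  ],
)

```text
time: 10.72
tool_pos: [0.5292, 0.0013, 0.0289]
ee_rot: [3.141, 0.0, 1.557]
wrist_force: [-0.1, 0.7, -1.7]
width: 0.0299
finger_force: 29.6
```

Call:
carry_out(
  steps=[
    [[0, 0, 0.0015], 0, 1],
    [[0, 0, 0.0015], 0, 0.1],
    [[0, 0, 0.0015], 0, -0.1],
    [[0, 0, 0.0015], 0, -0.1],
    [[0, 0, -0.02], 0, -0.1],
    [[0, 0, -0.04], 0, -0.1],
    [[0, -0.02, -0.04], 0, 0.5],
    [[0, -0.04, -0.04], 0, 1],
    [[0, -0.04, -0.04], 0, 1],
    [[0, -0.04, -0.04], 0, 1],
  ],
)

```text
time: 11.98
tool_pos: [0.4895, 0.0019, 0.0686]
ee_rot: [3.141, 0.0, 1.557]
wrist_force: [-0.5, 0.6, -0.3]
width: 0.0149
finger_force: 0.0
```

Run:
```python
from h import *
o=robot.get_obs();print(o["tool_pos"],o["wrist_force"],o["width"])
s2=robot.snapshot("side");s=robot.snapshot("top")
P2=pts(s2);hsv=cv2.cvtColor(s2["image"],cv2.COLOR_RGB2HSV)
for n,q in(("side",s2),("top",s)):
    h=cv2.cvtColor(q["image"],cv2.COLOR_RGB2HSV);P=pts(q)
    k=(cv2.inRange(h,(18,35,90),(42,255,255))>0)&(P[...,0]>.44)&(P[...,0]<.6)&(P[...,1]>-.12)&(P[...,1]<.12)&(P[...,2]>.03)&(P[...,2]<.055)
    if k.sum(): print(n,k.sum(),np.percentile(P[k],[2,50,98],axis=0).round(3))
cr=lambda s,b,w,h:cv2.resize(s["image"][b[1]:b[3],b[0]:b[2],::-1],(w,h),interpolation=cv2.INTER_CUBIC)
cv2.imwrite("pics/c5.png",np.hstack([cr(s2,(235,125,335,200),480,360),cr(s,(150,150,240,225),320,266).repeat(1,0) if 0 else cr(s,(150,150,240,240),320,360)]))
```

```text
[0.4895407  0.0018658  0.06863111] [-0.46826319  0.56536502 -0.32507974] 0.014944394901868205
side 136 [[ 0.516 -0.062  0.032]
 [ 0.533 -0.001  0.041]
 [ 0.546  0.066  0.045]]
top 63 [[ 0.515 -0.061  0.038]
 [ 0.527 -0.05   0.045]
 [ 0.542 -0.032  0.05 ]]
```

View pics/c5.png

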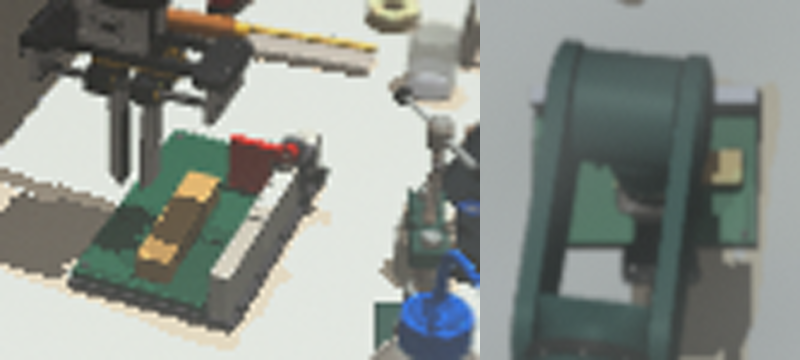

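The bar lies on the board parallel to the fence (ends at (200,190) and (155,260)), clear of the lowered stop at (255,160). Pushing it to the fence.

Call:
carry_out(
  steps=[
    [[0, -0.002, 0], 0, 1],
    [[0, -0.002, 0.02], 0, 1],
    [[0, -0.002, 0.042], 0, 1],
    [[0, -0.002, 0.042], 0, 1],
    [[0, 0.008, 0.042], 0, 1],
    [[0, 0.016, 0.042], 0, 1],
    [[0, 0.024, 0.042], 0, 1],
    [[0, 0.032, 0.042], 0, 1],
    [[0, 0.04, 0.042], 0, 1],
    [[0, 0.046, 0.042], 0, 1],
  ],
)

```text
time: 13.32
tool_pos: [0.5354, 0.0013, 0.0265]
ee_rot: [-3.142, 0.0, 1.557]
wrist_force: [-2.0, -0.4, 2.1]
width: 0.0003
finger_force: 0.8
```

Call:
carry_out(
  steps=[
    [[0, 0.002, 0], 0, 1],
    [[0, 0.004, 0], 0, 1],
    [[0, 0.006, 0], 0, 1],
    [[0, 0.007, 0], 0, 1],
    [[0, 0.007, 0], 0, 1],
  ],
)

```text
time: 13.95
tool_pos: [0.542, 0.0012, 0.0264]
ee_rot: [3.141, 0.0, 1.557]
wrist_force: [-0.3, -0.2, -0.1]
width: 0.0009
finger_force: 0.2
```

Call:
carry_out(
  steps=[
    [[0, 0.001, 0], 0, 1],
    [[0, 0.002, 0], 0, 1],
    [[0, 0.003, 0], 0, 1],
    [[0, 0.003, 0], 0, 1],
  ],
)

```text
time: 14.45
tool_pos: [0.5443, 0.0012, 0.0264]
ee_rot: [-3.14, 0.0, 1.557]
wrist_force: [-3.9, -0.6, 1.1]
width: 0.0003
finger_force: 1.6
```

Call:
carry_out(
  steps=[
    [[0, 0.001, 0], 0, 1],
    [[0, 0.002, 0], 0, 1],
    [[0, 0.002, 0], 0, 1],
  ],
)

```text
time: 14.82
tool_pos: [0.5443, 0.0012, 0.0264]
ee_rot: [-3.136, 0.0, 1.557]
wrist_force: [-8.8, -1.0, 5.9]
width: 0.0006
finger_force: 4.5
```

Call:
carry_out(
  steps=[
    [[0, -0.012, 0], 0, 1],
    [[0, -0.012, -0.04], 0, 1],
    [[0, -0.012, -0.045], 0, 1],
    [[-0.04, 0.005, -0.045], 0, 1],
    [[-0.087, 0.02, -0.045], 0, 1],
    [[-0.087, 0.02, -0.045], 0, 1],
    [[-0.087, 0.02, -0.02], 0, 1],
    [[-0.087, 0.02, 0], 0, 1],
    [[-0.087, 0.02, 0], 0, 1],
  ],
)

```text
time: 15.95
tool_pos: [0.5636, -0.0848, 0.0238]
ee_rot: [-3.137, -0.002, 1.558]
wrist_force: [0.4, -0.5, 0.2]
width: 0.0006
finger_force: 0.0
```

Call:
carry_out(
  steps=[
    [[0.005, 0, 0], 0, 1],
    [[0.01, 0, 0], 0, 1],
    [[0.015, 0, 0], 0, 1],
    [[0.02, 0, 0], 0, 1],
    [[0.025, 0, 0], 0, 1],
    [[0.028, 0, 0], 0, 1],
    [[0.028, 0, 0], 0, 1],
  ],
)

```text
time: 16.82
tool_pos: [0.5659, -0.0576, 0.0263]
ee_rot: [-3.141, -0.001, 1.557]
wrist_force: [1.0, 0.3, 0.5]
width: 0.0001
finger_force: 0.0
```

Call:
carry_out(
  steps=[
    [[0.002, 0, 0], 0, 1],
    [[0.004, 0, 0], 0, 1],
    [[0.005, 0, 0], 0, 1],
    [[0.005, 0, 0], 0, 1],
  ],
)

```text
time: 17.32
tool_pos: [0.5659, -0.0539, 0.0263]
ee_rot: [-3.141, 0.002, 1.557]
wrist_force: [-0.8, -3.0, -0.7]
width: 0.0005
finger_force: 2.0
```

Call:
carry_out(
  steps=[
    [[0.001, 0, 0], 0, 1],
    [[0.001, 0, 0], 0, 1],
    [[0.001, 0, 0], 0, 1],
  ],
)

```text
time: 17.7
tool_pos: [0.566, -0.0538, 0.0264]
ee_rot: [-3.141, 0.003, 1.557]
wrist_force: [0.2, -6.8, -1.0]
width: 0.0003
finger_force: 3.2
```

Run:
```python
from h import *
o=robot.get_obs();print(o["tool_pos"],o["wrist_force"])
s2=robot.snapshot("side");save(s2,"c6.png",(255,135,325,200),8)
```

```text
[ 0.56596275 -0.05384693  0.02636845] [ 0.23162463 -6.81913064 -1.01746344]
```

View pics/c6.png

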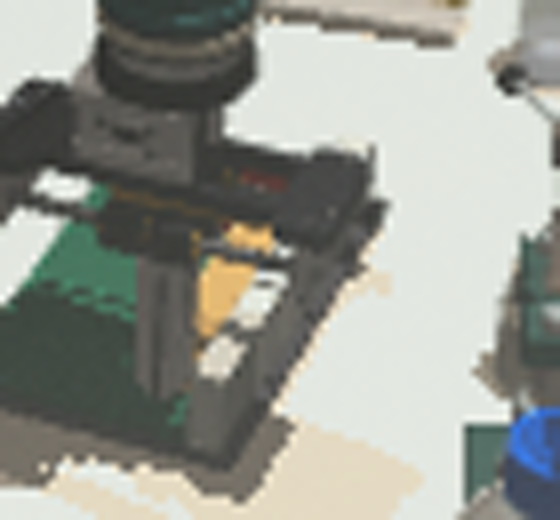

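The finger is at the bar's far end (165,330), with the bar flush along the fence. The y force rises with no motion, so the bar is butted. Next I seat it on the fence again at the working spot.

Call:
carry_out(
  steps=[
    [[-0.012, 0, 0], 0, 1],
    [[-0.012, 0, -0.045], 0, 1],
    [[0, -0.03, -0.045], 0, 1],
    [[0.05, -0.042, -0.045], 0, 1],
    [[0.1, -0.042, -0.045], 0, 1],
    [[0.1, -0.042, -0.045], 0, 1],
    [[0.1, -0.042, 0], 0, 1],
    [[0.1, -0.042, 0], 0, 1],
    [[0.1, -0.034, 0], 0, 1],
    [[0.1, -0.026, 0], 0, 1],
  ],
)

```text
time: 19.0
tool_pos: [0.5437, 0.0477, 0.0284]
ee_rot: [3.138, -0.0, 1.556]
wrist_force: [-0.4, 0.1, -0.5]
width: 0.0005
finger_force: 0.0
```

Call:
carry_out(
  steps=[
    [[0, 0.003, 0], 0, 1],
    [[0, 0.006, 0], 0, 1],
    [[0, 0.008, 0], 0, 1],
    [[0, 0.008, 0], 0, 1],
  ],
)

```text
time: 19.5
tool_pos: [0.5449, 0.048, 0.0272]
ee_rot: [-3.131, 0.001, 1.557]
wrist_force: [-14.2, -1.1, 10.6]
width: 0.0004
finger_force: 7.2
```

Call:
carry_out(
  steps=[
    [[0, 0.002, 0.001], 0, 1],
    [[0, 0.004, 0.002], 0, 1],
    [[0, 0.006, 0.003], 0, 1],
    [[0, 0.006, 0.003], 0, 1],
    [[0, 0.006, 0.003], 0, 1],
  ],
)

```text
time: 20.12
tool_pos: [0.5448, 0.0486, 0.0238]
ee_rot: [-3.117, -0.0, 1.558]
wrist_force: [-28.6, 0.5, 21.3]
width: 0.0006
finger_force: 14.4
```

Call:
carry_out(
  steps=[
    [[0, 0, -0.001], 0, 1],
    [[0, 0, -0.001], 0, 1],
    [[0, 0, -0.001], 0, 1],
    [[0, 0, -0.001], 0, 1],
    [[0, 0, -0.001], 0, 1],
    [[0, 0, -0.001], 0, 1],
  ],
)

```text
time: 20.88
tool_pos: [0.5447, 0.0486, 0.0238]
ee_rot: [-3.117, -0.0, 1.558]
wrist_force: [-26.0, 0.1, 15.6]
width: 0.0005
finger_force: 13.3
```

Run:
```python
from h import *
o=robot.get_obs();print(o["tool_pos"],o["wrist_force"])
s2=robot.snapshot("side");save(s2,"c7.png",(255,135,325,200),8)
h=cv2.cvtColor(s2["image"],cv2.COLOR_RGB2HSV);P=pts(s2)
k=(cv2.inRange(h,(12,60,90),(42,255,255))>0)&(P[...,0]>.5)&(P[...,0]<.6)&(P[...,1]>-.12)&(P[...,1]<.12)&(P[...,2]<.055)
print(k.sum(),np.percentile(P[k],[2,50,98],axis=0).round(3))
```

```text
[0.54473756 0.04860921 0.02375613] [-25.98131644   0.05335637  15.64234021]
139 [[ 0.558 -0.046  0.02 ]
 [ 0.571  0.009  0.041]
 [ 0.583  0.083  0.046]]
```

View pics/c7.png

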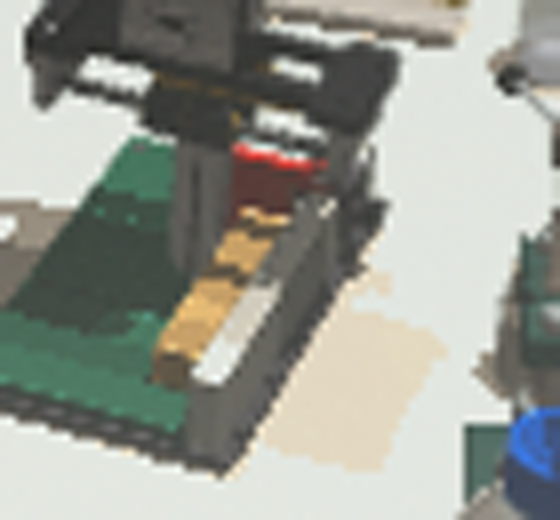

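The bar is flush along the fence, its end at the red stop (250,190) and the finger (205,210) against its front, between stop and slot. The finger is steady. I'll firm up the push a little and hold.

Call:
carry_out(
  steps=[
    [[0, 0.001, 0.0005], 0, 1],
    [[0, 0.002, 0.001], 0, 1],
    [[0, 0.003, 0.001], 0, 1],
    [[0, 0.003, 0.001], 0, 1],
    [[0, 0.003, 0.001], 0, 1],
    [[0, 0.003, 0.001], 0, 1],
  ],
)

```text
time: 21.68
tool_pos: [0.5447, 0.0486, 0.0238]
ee_rot: [-3.11, 0.0, 1.558]
wrist_force: [-34.0, -0.4, 25.7]
width: 0.0005
finger_force: 18.2
```

Call:
carry_out(
  steps=[
    [[0, 0, 0], 0, 1],
    [[0, 0, 0], 0, 1],
    [[0, 0, 0], 0, 1],
  ],
)

```text
time: 22.05
tool_pos: [0.5447, 0.0486, 0.0238]
ee_rot: [-3.11, 0.0, 1.558]
wrist_force: [-35.6, -0.4, 26.5]
width: 0.0006
finger_force: 18.2
```

Call:
carry_out(
  steps=[
    [[0, 0, -0.0006], 0, 1],
    [[0, 0, -0.0006], 0, 1],
    [[0, 0, -0.0006], 0, 1],
    [[0, 0, -0.0006], 0, 1],
  ],
)

```text
time: 22.55
tool_pos: [0.5447, 0.0486, 0.0238]
ee_rot: [-3.11, 0.0, 1.558]
wrist_force: [-34.5, 0.4, 23.8]
width: 0.0002
finger_force: 17.6
```

```bash
python3 -c "
from bench import robot
print(robot.close_job())"
```

```text
the job is handed in; nothing more can be done
None
```

I handed the job in with the arm still pressing: the stop is down and the bar is flush on the fence and butted to the stop, held at about 34 N against the fence and 24 N down, between stop and slot. The downward part comes from the finger's grip on the bar's front face, so the fence may carry some of it.

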